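# Gauge the middle slot of the framing clamp

### The arm

A 6-joint arm with a two-finger parallel gripper is mounted at the origin on the work surface. World frame = base frame: x ahead of the robot, y to its left, z up, the work surface at z = 0. Lengths are in m, angles in rad, forces in N, time in s.
With the tool pointing down it reaches from about 0.3 to 0.775 m from the base axis. Payload 14.6 kg.
Tool frame: the origin (TCP) lies on the centre line of the jaws, within the pads' length; the fingertips stand 14 mm ahead of it and the grasp point (between the pads) lies 5 mm behind it; x points along the fingers, y is the direction in which the jaws open and shut, and the axes are right-handed (so a half turn about x gives the same grasp; the last joint's range is limited). The gripper opens to 94 mm and grips with 3 to 60 N. Pads are 16 mm wide; open, the fingers measure 119 mm over their backs; the gripper's body (75 mm by 177 mm) begins 78 mm behind the grasp point.
Start: joints at [1.139, 0.3, 1.521, -0, 1.321, -0.067], TCP at [0.196, 0.514, 0.219] pointing down, gripper open.
Joint ranges: [-3.03, 3.03], [-0.79, 2.21], [0.23, 2.52], [-1.04, 4.18], [0, 3.07], [-2.55, 2.55]. Speed limits (rad/s): [2.22, 2.22, 2.57, 3.14, 3.14, 3.14].

### API

Orientations are given as [roll, pitch, yaw] about the fixed x, y, z axes, in that order (R = Rz(yaw) Ry(pitch) Rx(roll)).
In Python, from station import * gives the robot as it stands. The module is installed in compiled form; this text tells all that it offers.
- The arm moves only by the shell command python3 -m handwheel 'ROWS' [FORCE]. ROWS is JSON, a list of rows, each a list of 3 entries, a list of its own where there are three numbers: the shift along the tool's x, y, z in mm, then the turn about the tool's x in rad, then the gripper command: -1 is fully open, 1 is shut, values between are in proportion. In form: [[[dx, dy, dz], spin, gripper], ...]. A call has exactly 5 rows; each row is the pose to reach, as a shift and turn from the pose measured when the call began, along the tool's axes at that moment; what a row does not reach only later rows make up. A row lasts 1/10 s, in which the tool goes at most 50 mm and 8.59 degrees, less where a joint would pass 70% of its speed; a pose out of reach is approached as far as the arm can. A call with a gripper value outside its range is refused whole. The fingers move at their own pace and stop on an object; FORCE is the grip in N (left out, the last holds). Time passes only in rows, so rows that repeat a pose let the fingers close, or fill a call up. It gives the time, the measured TCP pose, the force and the opening at its end, in the units of the state.
- get_obs(): the state, without advancing time (a new reading comes with each control period).
- camera(name): name is "scene" or "side" or "wrist"; returns (picture, depth): 420x560x3 uint8, blue, green, red; 420x560 float32, m along the optical axis (not along the pixel's ray), 0 where there is no reading.
- camera_info(name): a dict with "fx", "fy", "cx", "cy" (pixels), "extrinsics" (4x4, takes a point from camera to world coordinates). Camera axes: x right, y down, z forward; pixel columns grow to the right and rows downward; lengths in m; the calibration is good to about 2 mm. A picture is of the moment at which its call begins: read the wrist's pose just before it. camera_info takes no time and is no camera call; for the wrist camera it gives the pose at the moment of the call.
- hand_in(): hands the job in, once; it reports no verdict.
The state is a dict: "time_s": time; "qpos": joint angles; "joint_vel": joint speeds; "tau": joint torques, N m; "ee_pos": TCP position; "eef_rot": TCP orientation; "force": force on the tool from outside, world axes, zero at the start; "moment": the same for the moment, N m; "grip_width": finger opening in m.
Only numpy, scipy, OpenCV 4.12 (cv2) and the standard library are available. Lean on these libraries where they do the work, as an engineer would, in place of code of your own. Each camera call takes 0.05 s, during which the arm holds its last target. There are 200 camera calls.

### The job

Find out how wide the middle slot of the framing clamp is: starting with the thinnest gauge leaf and going up one leaf at a time, slide each one blade-down fully home into the middle slot, and put it back in its own place in the rack if it is loose. Leave the first leaf that binds standing fully home in the slot, let go of it, with all the others in their places in the rack. Never force a leaf, and leave the jar, the cup and the paint bottle alone.

Things in the scene. Friction and masses are not known exactly. Their poses are not given: they have to be found in the camera images.
- clamp: framing clamp fixed to the table, 112 x 196 x 50 mm high; origin on the table below its fence's face. x points from the fence across the slots to the pads, y along the fence, z up. The wooden fence (x -30 to 0 mm, all along, face at x = 0) never moves. Three alike wooden pads 44 mm long face it at y = -62, 0, +62 mm: three slots, 4, 6 and 8 mm wide (x from 0 up), in an order that changes
- slot (a point): mouth of the middle slot (the one to gauge): in line with the fence's face, at the middle pad's centre, level with fence and pad tops, 50 mm above the table; axes as the clamp's. A spring holds the pad on a stop with about 5 N; it backs off along +x, at most 2 mm (8 N). Lead-in bevels 3 mm wide, 12 mm deep run along both slot edges
- rack: plywood rack fixed to the table, 80 x 224 mm, top 50 mm above the table; origin on the table below its centre, x across, y along, z up. Four through slots in a row along y, 52 mm apart, each 36 mm long (y) and 6 mm wider (x) than its blade is thick. The leaves hang in it by their handles, from the thinnest (shortest handle) at +y to the thickest (tallest) at -y
- grip_a (a point): thinnest gauge leaf, 60 to 130 g: steel blade 5 mm thick (x), 28 mm wide (y), 36 mm long, lower end rounded, centred under a wooden handle 24 mm (x) by 28 (y) by 40 tall (z). Point on the handle's axis, 24 mm above its underside; grasp there from above, across x. Fully home, its underside rests on the clamp's top
- grip_b (a point): second gauge leaf, 60 to 130 g: steel blade 7 mm thick (x), 28 mm wide (y), 36 mm long, lower end rounded, centred under a wooden handle 24 mm (x) by 28 (y) by 46 tall (z). Point on the handle's axis, 24 mm above its underside; grasp there from above, across x. A leaf binds where the slot is 1 mm narrower than its blade: it slides in with 5 to 20 N of drag
- grip_c (a point): third gauge leaf, 60 to 130 g: steel blade 9 mm thick (x), 28 mm wide (y), 36 mm long, lower end rounded, centred under a wooden handle 24 mm (x) by 28 (y) by 52 tall (z). Point on the handle's axis, 24 mm above its underside; grasp there from above, across x. A leaf thinner than the slot goes in with hardly any drag (under 3 N)
- grip_d (a point): thickest gauge leaf, 60 to 130 g: steel blade 11 mm thick (x), 28 mm wide (y), 36 mm long, lower end rounded, centred under a wooden handle 24 mm (x) by 28 (y) by 58 tall (z). Point on the handle's axis, 24 mm above its underside; grasp there from above, across x. A leaf 3 mm over the slot's width will not go in unforced; over about 25 N on the clamp is forcing
- place_a (a point): the thinnest leaf's place: centre of its slot at the rack's top, 50 mm above the table, axes as the rack's; the handle's underside rests here
- place_b (a point): the second leaf's place: centre of its slot at the rack's top, 50 mm above the table, axes as the rack's; the handle's underside rests here
- place_c (a point): the third leaf's place: centre of its slot at the rack's top, 50 mm above the table, axes as the rack's; the handle's underside rests here
- place_d (a point): the thickest leaf's place: centre of its slot at the rack's top, 50 mm above the table, axes as the rack's; the handle's underside rests here
- jar: glass jar with a steel lid, 64 mm across, 85 mm high, a bystander; origin under its base
- cup: white ceramic cup, 76 mm across, 90 mm high, a bystander; origin under its base
- paint: paint bottle, 44 mm across, 110 mm high, a bystander; origin under its base
There are look-alikes about, which are no part of the job. Of the things that look like the rack, take the one that is nearest to the robot's base at the start. What is shaped like the part that bears grip_a but pink is not meant.

How it is judged:
On the way, in this order (a step that is already met when the one before it is completed fails the run):
1. the thinnest leaf has been slid fully home into the middle slot (x of grip_a in the frame of slot between -0.004 and 0.012 m and y of grip_a in the frame of slot between -0.012 and 0.012 m and z of grip_a in the frame of slot between 0.018 and 0.027 m and angle between grip_a's own z axis and vertical below 0.12 rad), for 0.1 s.
2. the thinnest leaf binds there and was let go, or the second leaf has been slid fully home into the middle slot (((x of grip_a in the frame of slot between -0.004 and 0.012 m and y of grip_a in the frame of slot between -0.012 and 0.012 m and z of grip_a in the frame of slot between 0.018 and 0.027 m and angle between grip_a's own z axis and vertical below 0.12 rad and contact force between leaf_a and the fingers below 0.1 N and contact force between leaf_a and clamp above 3.5 N) or (x of grip_b in the frame of slot between -0.004 and 0.012 m and y of grip_b in the frame of slot between -0.012 and 0.012 m and z of grip_b in the frame of slot between 0.018 and 0.027 m and angle between grip_b's own z axis and vertical below 0.12 rad))), for 0.1 s.
At the end, for the whole second after the job is handed in: The leaf that binds, let go and squeezed with over 3.5 N, stands at rest in the middle slot, handle within 3 mm of the clamp top, 12 mm of the pad's centre, upright to 0.12 rad. The others hang in their own rack places: within 8 mm, seated to 4 mm, upright to 0.12 rad ((((x of grip_a in the frame of slot between -0.004 and 0.012 m and y of grip_a in the frame of slot between -0.012 and 0.012 m and z of grip_a in the frame of slot between 0.018 and 0.027 m and angle between grip_a's own z axis and vertical below 0.12 rad and contact force between leaf_a and the fingers below 0.1 N and contact force between leaf_a and clamp above 3.5 N) and linear speed of leaf_a below 0.01 m/s and horizontal distance between grip_b and place_b below 0.008 m and z of grip_b in the frame of slot between 0.018 and 0.028 m and angle between each of grip_b, grip_c, grip_d's own z axis and vertical below 0.12 rad and horizontal distance between grip_c and place_c below 0.008 m and z of grip_c in the frame of slot between 0.018 and 0.028 m and horizontal distance between grip_d and place_d below 0.008 m and z of grip_d in the frame of slot between 0.018 and 0.028 m) or ((x of grip_b in the frame of slot between -0.004 and 0.012 m and y of grip_b in the frame of slot between -0.012 and 0.012 m and z of grip_b in the frame of slot between 0.018 and 0.027 m and angle between grip_b's own z axis and vertical below 0.12 rad and contact force between leaf_b and the fingers below 0.1 N and contact force between leaf_b and clamp above 3.5 N) and linear speed of leaf_b below 0.01 m/s and horizontal distance between grip_a and place_a below 0.008 m and z of grip_a in the frame of slot between 0.018 and 0.028 m and angle between each of grip_a, grip_c, grip_d's own z axis and vertical below 0.12 rad and horizontal distance between grip_c and place_c below 0.008 m and z of grip_c in the frame of slot between 0.018 and 0.028 m and horizontal distance between grip_d and place_d below 0.008 m and z of grip_d in the frame of slot between 0.018 and 0.028 m) or ((x of grip_c in the frame of slot between -0.004 and 0.012 m and y of grip_c in the frame of slot between -0.012 and 0.012 m and z of grip_c in the frame of slot between 0.018 and 0.027 m and angle between grip_c's own z axis and vertical below 0.12 rad and contact force between leaf_c and the fingers below 0.1 N and contact force between leaf_c and clamp above 3.5 N) and linear speed of leaf_c below 0.01 m/s and horizontal distance between grip_a and place_a below 0.008 m and z of grip_a in the frame of slot between 0.018 and 0.028 m and angle between each of grip_a, grip_b, grip_d's own z axis and vertical below 0.12 rad and horizontal distance between grip_b and place_b below 0.008 m and z of grip_b in the frame of slot between 0.018 and 0.028 m and horizontal distance between grip_d and place_d below 0.008 m and z of grip_d in the frame of slot between 0.018 and 0.028 m))); the robot touches nothing.
It fails at once if a leaf is forced: over 60 N between it and the clamp (contact force between any of leaf_a, leaf_b, leaf_c, leaf_d and clamp above 60 N).
It fails at once if the jar, cup or paint bottle is moved over 20 mm or tipped (distance of any of jar, cup, paint from where it was at the start of the episode above 0.02 m or angle between any of jar, cup, paint's own z axis and vertical above 0.3 rad).
It also fails if it takes over 72 s, if anything falls off the work surface, if the arm or the gripper's body presses on something with over 40 N, if the wrist force passes 120 N, or if a joint passes its speed limit or range.

## Working session

There is one attempt and no reset: what is moved stays moved. The work goes in short steps, Python scripts to look and compute and a shell command to move; the robot and the scene stay as the last step left them, time stands still between calls to the robot, and variables do not carry over. Pictures are saved under pics/ and viewed, about 8 in all and at most 12, crops included, and the job is handed in when it is done.

```bash
mkdir -p pics
cat > h.py <<'E'
from station import *
import numpy as np, cv2
from scipy.spatial.transform import Rotation as R
def snap(n,f):
    i=camera_info(n); p,d=camera(n); cv2.imwrite(f'pics/{f}.png',p); np.savez(f'pics/{f}.npz',d=d,E=i['extrinsics'],k=[i['fx'],i['fy'],i['cx'],i['cy']],p=p); return p,d
def world(f):
    z=np.load(f'pics/{f}.npz'); d=z['d']; fx,fy,cx,cy=z['k']; v,u=np.mgrid[:420,:560]
    P=np.stack([(u-cx)/fx*d,(v-cy)/fy*d,d],-1)@z['E'][:3,:3].T+z['E'][:3,3]; P[d==0]=np.nan
    return P,z['p']
def tool(p): # world point -> tool axes shift in mm
    o=get_obs(); return (R.from_euler('xyz',o['eef_rot']).inv().apply(np.array(p)-o['ee_pos'])*1000).round(1)
E
python3 - <<'E'
from h import *
o=get_obs(); print({k:np.round(v,3).tolist() for k,v in o.items()})
a,_=snap('scene','s0'); b,_=snap('side','d0'); c,_=snap('wrist','w0')
cv2.imwrite('pics/all.png',cv2.resize(np.vstack([np.hstack([a,b]),np.hstack([c,c*0])]),(800,600),interpolation=cv2.INTER_AREA))
E
```

```text
{'time_s': 0.0, 'qpos': [1.139, 0.3, 1.522, -0.0, 1.321, -0.067], 'joint_vel': [-0.001, 0.001, 0.0, 0.0, -0.001, -0.001], 'tau': [0.001, -53.182, -35.272, 0.071, 0.024, -0.0], 'ee_pos': [0.196, 0.514, 0.219], 'eef_rot': [-1.631, 1.57, -1.996], 'force': [-0.693, 0.138, 0.317], 'moment': [-0.013, -0.028, -0.008], 'grip_width': 0.094}
```

View pics/all.png

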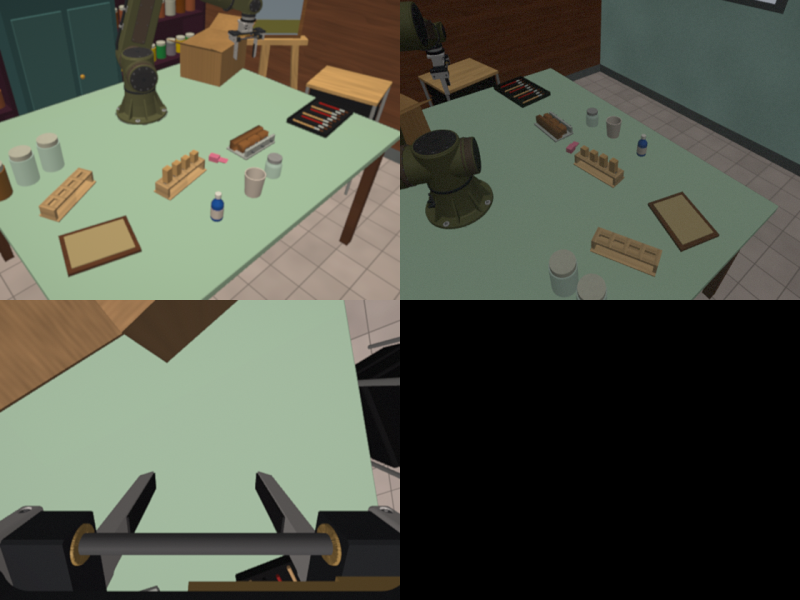

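The scene view shows the rack holding the leaves at about (180,175), the clamp at (250,140), a pink look-alike at (218,158), an empty rack at lower left, and the cup, jar and paint bottle to the right. Next I measure the clamp and rack.

Run:
```python
from h import *
# top-down orthographic mosaic from scene+side, 1 px=1mm x in .2... 
a,b=world('s0'),world('d0')
for n,(P,p) in (('s',a),('d',b)):
    for m,(u,v) in (dict(rack=(252,250),clamp=(352,200)) if n=='s' else dict(rack=(280,238),clamp=(214,178))).items():
        print(n,m,P[v-20:v+20:8,u-20:u+20:8].reshape(-1,3)[::4].round(3).tolist())
s=a[1]; d=b[1]
c1=cv2.resize(s[160:300,200:400],None,fx=4,fy=4,interpolation=cv2.INTER_CUBIC)[:,:800]
cv2.imwrite('pics/c1.png',c1)
```

```text
s rack [[0.414, -0.183, 0.002], [0.538, -0.172, 0.066], [0.535, -0.197, 0.05], [0.547, -0.236, 0.051], [0.556, -0.27, 0.048], [0.57, -0.309, 0.052], [0.579, -0.208, 0.001]]
s clamp [[0.419, 0.24, 0.001], [0.538, 0.251, 0.052], [0.539, 0.213, 0.038], [0.552, 0.159, 0.038], [0.578, 0.091, 0.053], [0.552, 0.09, 0.011], [0.611, 0.17, 0.005]]
d rack [[0.515, -0.141, 0.053], [0.632, -0.163, 0.003], [0.529, -0.238, 0.079], [0.506, -0.229, 0.054], [0.496, -0.204, 0.008], [0.461, -0.209, -0.001], [0.529, -0.277, 0.009]]
d clamp [[0.577, 0.356, -0.001], [0.673, 0.272, 0.002], [0.597, 0.213, 0.027], [0.528, 0.158, 0.051], [0.508, 0.187, 0.009], [0.466, 0.176, -0.001], [0.54, 0.081, 0.019]]
```

View pics/c1.png

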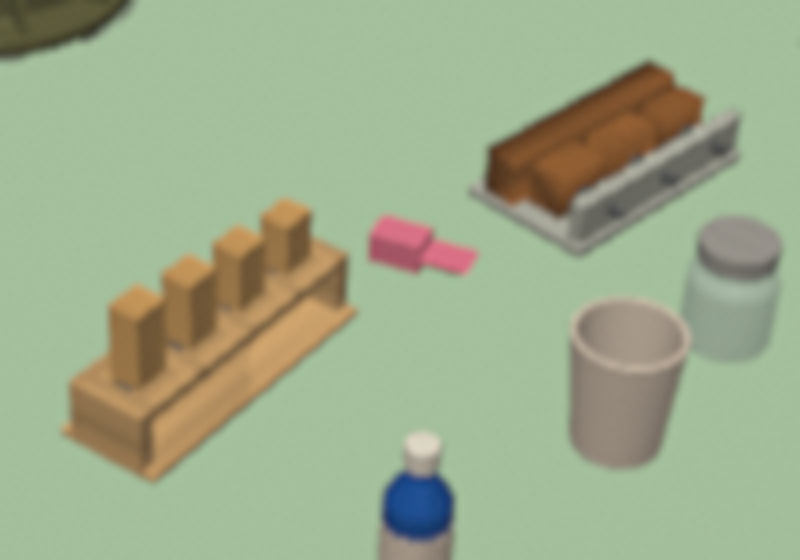

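The crop shows four handles, with the shortest nearest the robot and clamp at (287,235). The clamp's fence is on the robot side, with the pads beyond it. I fit rough poses from both clouds before moving.

Run:
```python
from h import *
for f in ('s0','d0'):
    P,p=world(f); Q=P.reshape(-1,3)
    def box(x0,x1,y0,y1,z0,z1): 
        return Q[(Q[:,0]>x0)&(Q[:,0]<x1)&(Q[:,1]>y0)&(Q[:,1]<y1)&(Q[:,2]>z0)&(Q[:,2]<z1)]
    for nm,b in dict(rack=(.44,.64,-.4,-.05,.046,.054),clamp=(.45,.66,.04,.33,.044,.056)).items():
        q=box(*b); r=cv2.minAreaRect((q[:,:2]*1000).astype(np.float32)); print(f,nm,len(q),np.round(r[0]),np.round(r[1]),round(r[2],1))
    q=box(.44,.64,-.4,-.05,.083,.12)
    k,l=cv2.connectedComponents(np.uint8(cv2.dilate(np.histogram2d(q[:,0],q[:,1],bins=[np.arange(.44,.64,.002),np.arange(-.4,-.05,.002)])[0].astype(np.uint8),np.ones((5,5)))>0))
    i=l[((q[:,0]-.44)/.002).astype(int).clip(0,l.shape[0]-1),((q[:,1]+.4)/.002).astype(int).clip(0,l.shape[1]-1)]
    for j in range(1,k):
        t=q[i==j]; t=t[t[:,2]>np.percentile(t[:,2],95)-.006]; print('  handle',len(t),((t.min(0)+t.max(0))/2).round(3),np.percentile(t[:,2],90).round(3))
o=get_obs(); print(R.from_euler('xyz',o['eef_rot']).as_matrix().round(2))
print('tool shift to (.53,.0,.33)',tool([.53,0,.33]), 'to rack',tool([.54,-.2,.3]))
```

```text
s0 rack 657 [ 532. -203.] [ 64. 230.] 10.1
s0 clamp 717 [558. 177.] [101. 196.] 0.5
  handle 65 [ 0.518 -0.129  0.091] 0.092
  handle 72 [ 0.527 -0.179  0.097] 0.099
  handle 73 [ 0.538 -0.232  0.102] 0.104
  handle 85 [ 0.546 -0.283  0.108] 0.11
d0 rack 588 [ 531. -206.] [ 65. 226.] 9.9
d0 clamp 544 [557. 175.] [ 95. 195.] 0.5
  handle 51 [ 0.518 -0.13   0.091] 0.093
  handle 61 [ 0.527 -0.18   0.097] 0.098
  handle 63 [ 0.535 -0.231  0.103] 0.105
  handle 68 [ 0.545 -0.282  0.109] 0.111
[[-0.    0.36  0.93]
 [-0.    0.93 -0.36]
 [-1.   -0.   -0.  ]]
tool shift to (.53,.0,.33) [-110.7 -360.8  495.1] to rack [ -80.5 -544.1  575.8]
```

Run:
```python
from h import *
o=get_obs(); T=R.from_euler('xyz',o['eef_rot']).as_matrix(); E=np.array(camera_info('wrist')['extrinsics'])
print('cam pos in tool',(T.T@(E[:3,3]-o['ee_pos'])).round(3),'axis',(T.T@E[:3,2]).round(3), 'img x',(T.T@E[:3,0]).round(2),camera_info('wrist')['fx'])
print(tool([.55,.30,.26]), tool([.53,-.05,.26]))
```

```text
cam pos in tool [-0.165  0.002 -0.082] axis [ 0.959 -0.001  0.283] img x [0. 1. 0.] 289.59100472790556
[-40.9 -73.4 406.8] [ -40.7 -407.5  513. ]
```

```bash
python3 -m handwheel '[[[-40,-75,405],0.75,-1],[[-40,-75,405],0.75,-1],[[-40,-75,405],0.75,-1],[[-40,-75,405],0.75,-1],[[-40,-75,405],0.75,-1]]' 20
python3 - <<'E'
from h import *
o=get_obs(); T=R.from_euler('xyz',o['eef_rot']).as_matrix(); print(T.round(3), tool([.54,.27,.27]), np.arctan2(T[1,1],T[0,1]))
E
```

```text
time_s: 0.65
ee_pos: [0.41, 0.3827, 0.2435]
eef_rot: [-0.974, 1.57, -2.095]
force: [0.9, 1.1, -0.9]
grip_width: 0.0939
[[-0.     0.9    0.435]
 [-0.001  0.435 -0.9  ]
 [-1.    -0.001  0.001]] [-26.4  68.  158. ] 0.44997556228128843
```

```bash
python3 -m handwheel '[[[-26,68,158],0.44,-1],[[-26,68,158],0.44,-1],[[-26,68,158],0.44,-1],[[-26,68,158],0.44,-1],[[-26,68,158],0.44,-1]]'
python3 - <<'E'
from h import *
snap('wrist','w1')
o=get_obs(); T=R.from_euler('xyz',o['eef_rot']).as_matrix(); print(np.arctan2(T[1,1],T[0,1]), tool([.53,-.08,.25]))
E
```

```text
time_s: 1.15
ee_pos: [0.542, 0.2676, 0.2693]
eef_rot: [-0.435, 1.569, -2.0]
force: [-0.8, 1.0, -1.0]
grip_width: 0.0934
0.0079660316625065 [ 19.4 -13.4 348.9]
```

View pics/w1.png

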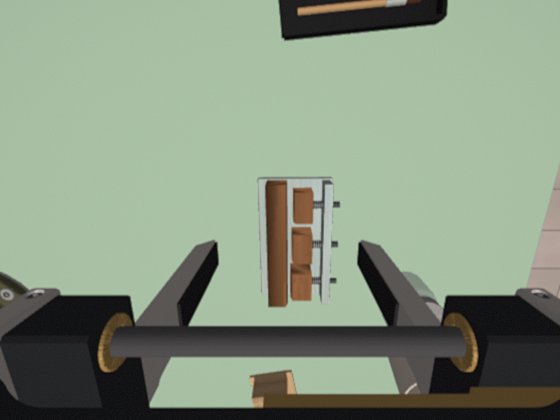

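The wrist view shows the clamp: fence at columns 266–288, pads centred at rows 205, 245 and 282, and the rack tip at (272,390). I measure the fence edge and pads in an enlarged crop.

Run:
```python
from h import *
P,p=world('w1')
c=cv2.resize(p[170:315,250:350],None,fx=5.5,fy=4.1*1.0,interpolation=cv2.INTER_CUBIC)
cv2.imwrite('pics/c2.png',c)
for v in range(176,312,8):
    print(v,[ (u,*(P[v,u]*1000).round(0).astype(int)) for u in range(262,324,4) if abs(P[v,u,2]-.05)<.012])
```

```text
176 []
184 [(266, np.int64(513), np.int64(273), np.int64(42)), (270, np.int64(518), np.int64(272), np.int64(40)), (274, np.int64(524), np.int64(272), np.int64(40)), (278, np.int64(529), np.int64(273), np.int64(41)), (282, np.int64(535), np.int64(273), np.int64(42)), (286, np.int64(541), np.int64(273), np.int64(43))]
192 [(266, np.int64(513), np.int64(263), np.int64(49)), (270, np.int64(519), np.int64(263), np.int64(50)), (274, np.int64(524), np.int64(263), np.int64(49)), (278, np.int64(530), np.int64(263), np.int64(49)), (282, np.int64(535), np.int64(263), np.int64(50)), (286, np.int64(541), np.int64(262), np.int64(42)), (294, np.int64(552), np.int64(261), np.int64(41)), (298, np.int64(557), np.int64(262), np.int64(43)), (302, np.int64(563), np.int64(262), np.int64(44)), (306, np.int64(568), np.int64(262), np.int64(44)), (310, np.int64(574), np.int64(262), np.int64(44))]
200 [(266, np.int64(513), np.int64(252), np.int64(50)), (270, np.int64(519), np.int64(252), np.int64(50)), (274, np.int64(524), np.int64(252), np.int64(50)), (278, np.int64(530), np.int64(252), np.int64(50)), (282, n
[... 6030 characters left out ...]
nt64(535), np.int64(102), np.int64(51)), (286, np.int64(541), np.int64(99), np.int64(46)), (290, np.int64(547), np.int64(95), np.int64(39)), (294, np.int64(553), np.int64(101), np.int64(50)), (298, np.int64(559), np.int64(102), np.int64(50)), (302, np.int64(566), np.int64(102), np.int64(50)), (306, np.int64(572), np.int64(102), np.int64(51)), (310, np.int64(578), np.int64(103), np.int64(51)), (322, np.int64(597), np.int64(97), np.int64(43))]
304 [(270, np.int64(517), np.int64(87), np.int64(50)), (274, np.int64(523), np.int64(88), np.int64(51)), (278, np.int64(529), np.int64(88), np.int64(51)), (282, np.int64(535), np.int64(88), np.int64(51)), (286, np.int64(541), np.int64(85), np.int64(47))]
```

View pics/c2.png

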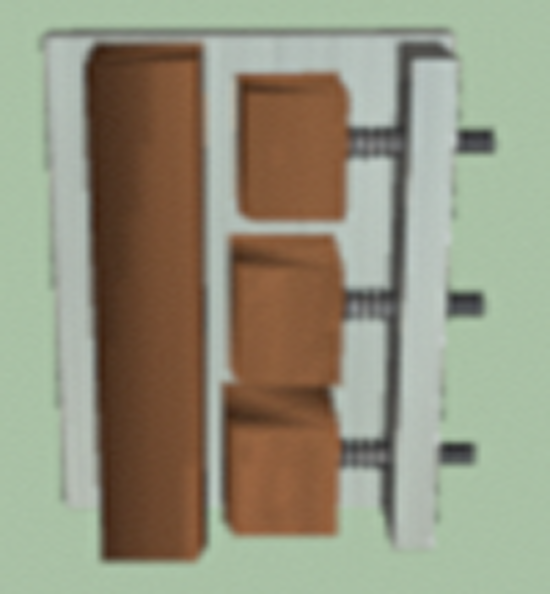

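Run:
```python
from h import *
P,p=world('w1'); z=np.load('pics/w1.npz'); fx,fy,cx,cy=z['k']; E=z['E']
def onz(u,v,h):
    d=E[:3,:3]@np.array([(u-cx)/fx,(v-cy)/fy,1]); return E[:3,3]+d*(h-E[2,3])/d[2]
s=(p[:,:,2].astype(float)-p[:,:,0]) # brownness
def edge(v,u0,u1):
    r=s[v,u0:u1]; t=(r.max()+r.min())/2; i=np.where(np.diff(np.sign(r-t)))[0][0]; return u0+i+(t-r[i])/(r[i+1]-r[i])
L=[];F=[];G=[]
for v in range(192,300,3):
    a=onz(edge(v,258,274),v,.05); b=onz(edge(v,280,292),v,.04); L.append(a);F.append(b)
    try: g=onz(edge(v,289,300),v,.045); G.append([v,g[0]-b[0]])
    except Exception: pass
for n,X in (('left',L),('face',F)):
    X=np.array(X); k=np.polyfit(X[:,1],X[:,0],1); print(n,'yaw',-k[0],'x at y=.177',np.polyval(k,.177), np.std(X[:,0]-np.polyval(k,X[:,1])))
print(np.round([[g[0],g[1]*1000] for g in G],1).tolist())
# fence ends along column 276
c=[(v,round(s[v,276]),*(P[v,276]*1000).round()) for v in list(range(176,186))+list(range(302,314))]; print(c)
o=get_obs(); print(tool([.53,-.04,.24]))
```

```text
left yaw 0.011205217326301179 x at y=.177 0.5137211326564586 0.00015312633677168238
face yaw 0.006262078773428212 x at y=.177 0.5415497754722876 0.00013452065956882627
[[192.0, 9.4], [195.0, 9.2], [198.0, 9.2], [201.0, 9.3], [204.0, 9.4], [207.0, 9.7], [210.0, 9.4], [213.0, 9.2], [216.0, 9.1], [219.0, 9.4], [222.0, 10.6], [225.0, 7.4], [228.0, 7.1], [231.0, 7.9], [234.0, 7.6], [237.0, 7.9], [240.0, 7.9], [243.0, 7.8], [246.0, 7.7], [249.0, 7.5], [252.0, 7.3], [255.0, 7.1], [258.0, 7.0], [261.0, 8.0], [264.0, 5.5], [267.0, 5.8], [270.0, 6.4], [273.0, 5.9], [276.0, 6.3], [279.0, 6.4], [282.0, 6.4], [285.0, 6.6], [288.0, 6.6], [291.0, 6.6], [294.0, 6.7], [297.0, 7.2]]
[(176, 5, np.float64(525.0), np.float64(276.0), np.float64(-1.0)), (177, 3, np.float64(525.0), np.float64(275.0), np.float64(-0.0)), (178, 1, np.float64(525.0), np.float64(275.0), np.float64(9.0)), (179, 6, np.float64(526.0), np.float64(274.0), np.float64(11.0)), (180, 23, np.float64(526.0), np.float64(272.0), np.float64(10.0)), (181, 45, np.float64(526.0), np.float64(273.0), np.float64(19.0)), (182, 57, np.float64(526.0),
[... 342 characters left out ...]
t64(89.0), np.float64(50.0)), (304, 59, np.float64(526.0), np.float64(88.0), np.float64(50.0)), (305, 55, np.float64(526.0), np.float64(86.0), np.float64(51.0)), (306, 36, np.float64(526.0), np.float64(85.0), np.float64(51.0)), (307, 16, np.float64(526.0), np.float64(83.0), np.float64(51.0)), (308, 4, np.float64(524.0), np.float64(46.0), np.float64(1.0)), (309, 3, np.float64(524.0), np.float64(43.0), np.float64(-0.0)), (310, 3, np.float64(524.0), np.float64(41.0), np.float64(1.0)), (311, 3, np.float64(524.0), np.float64(39.0), np.float64(-0.0)), (312, 3, np.float64(524.0), np.float64(37.0), np.float64(-0.0)), (313, 4, np.float64(524.0), np.float64(35.0), np.float64(1.0))]
[ 29.4 -13.  308.9]
```

```bash
python3 -m handwheel '[[[10,-18,375],0,-1],[[10,-18,375],0,-1],[[10,-18,375],0,-1],[[10,-18,375],0,-1],[[10,-18,375],0,-1]]'
python3 - <<'E'
from h import *
print(tool([.522,-.11,.255]))
E
```

```text
time_s: 1.7
ee_pos: [0.5294, 0.0198, 0.2627]
eef_rot: [-0.983, 1.569, -2.543]
force: [1.8, 0.7, 0.6]
grip_width: 0.094
[  7.8  -8.7 129.8]
```

```bash
python3 -m handwheel '[[[8,-9,130],-0.167,-1],[[8,-9,130],-0.167,-1],[[8,-9,130],-0.167,-1],[[8,-9,130],-0.167,-1],[[8,-9,130],-0.167,-1]]'
python3 - <<'E'
from h import *
p,_=snap('wrist','w2'); P,_=world('w2'); Q=P[130:400,150:420].reshape(-1,3)
q=Q[(abs(Q[:,2]-.05)<.004)&(abs(Q[:,0]-.53)<.09)]
r=cv2.minAreaRect((q[:,:2]*1000).astype(np.float32)); print(r)
c=cv2.resize(p[130:330,180:380],None,fx=3,fy=3,interpolation=cv2.INTER_CUBIC); cv2.imwrite('pics/c3.png',c)
o=get_obs(); T=R.from_euler('xyz',o['eef_rot']).as_matrix(); print(np.arctan2(T[1,1],T[0,1]), tool([.518,-.130,.13]))
E
```

```text
time_s: 2.2
ee_pos: [0.5215, -0.1095, 0.2546]
eef_rot: [-1.47, 1.569, -2.864]
force: [0.4, 1.0, 1.1]
grip_width: 0.0937
((532.293212890625, -203.89035034179688), (60.06380081176758, 224.14968872070312), 10.348196029663086)
0.17839082734920014 [124.8  -7.2  20.1]
```

View pics/c3.png

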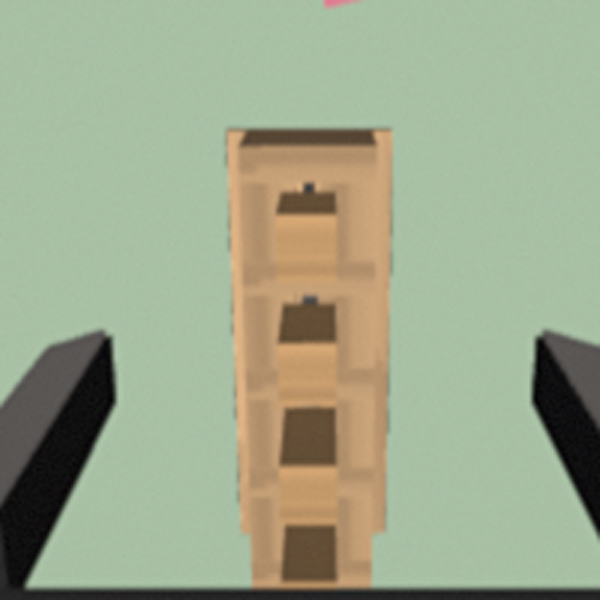

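The crop shows the four leaves seated in the rack in a straight line and centred between the fingers. The rack fit (60 x 224 mm top, yaw 0.18) agrees with the scene cameras to about 1.5 mm. I descend on leaf a.

```bash
python3 -c "
from h import *
print(tool([.518,-.129,.069]))"
python3 -m handwheel '[[[50,-7,19],0,-1],[[100,-7,19],0,-0.4],[[140,-7,19],0,-0.4],[[165,-7,19],0,-0.4],[[165,-7,19],0,-0.4]]'
python3 - <<'E'
from h import *
print(tool([.518,-.129,.069]), get_obs()['force'])
E
```

```text
[185.7  -6.9  19.1]
time_s: 2.75
ee_pos: [0.5165, -0.1267, 0.0868]
eef_rot: [-1.942, 1.564, 2.951]
force: [0.5, 0.2, 1.0]
grip_width: 0.0668
[17.8  1.2  2.6] [0.52925131 0.19165475 0.97367772]
```

```bash
python3 -m handwheel '[[[18,1,2.5],0,-0.4],[[18,1,2.5],0,-0.4],[[18,1,2.5],0,1],[[18,1,2.5],0,1],[[18,1,2.5],0,1]]' 40
python3 - <<'E'
from h import *
o=get_obs(); print(tool([.5183,-.129,.069]), o['force'],o['grip_width'])
E
```

```text
time_s: 3.25
ee_pos: [0.5183, -0.129, 0.07]
eef_rot: [-1.906, 1.565, 2.987]
force: [-0.7, -0.0, -0.5]
grip_width: 0.0449
[1. 0. 0.] [-0.7365047  -0.02250124 -0.506027  ] 0.04487713144922884
```

Still closing; I finish the grip, then lift straight up.

```bash
python3 -m handwheel '[[[1,0,0],0,1],[[1,0,0],0,1],[[1,0,0],0,1],[[1,0,0],0,1],[[1,0,0],0,1]]'; python3 -c "
from h import *
print(tool([.5183,-.129,.17]))"
python3 -m handwheel '[[[-20,0,0],0,1],[[-45,0,0],0,1],[[-80,0,0],0,1],[[-110,0,0],0,1],[[-110,0,0],0,1]]'
python3 - <<'E'
from h import *
o=get_obs(); T=R.from_euler('xyz',o['eef_rot']).as_matrix(); print(T.round(3),np.arctan2(T[1,1],T[0,1]), tool([.5455,.177,.18]))
E
```

```text
time_s: 3.75
ee_pos: [0.5184, -0.129, 0.0692]
eef_rot: [-1.89, 1.566, 3.003]
force: [-1.2, 0.5, 3.2]
grip_width: 0.024
[-100.8   -0.6   -0.2]
time_s: 4.25
ee_pos: [0.5203, -0.1295, 0.1829]
eef_rot: [0.387, 1.569, -1.003]
force: [0.5, -0.4, -1.3]
grip_width: 0.024
[[ 0.001  0.984  0.18 ]
 [-0.001  0.18  -0.984]
 [-1.     0.001  0.001]] 0.18073215524268715 [   2.6   79.9 -297. ]
```

```bash
python3 -m handwheel '[[[0,80,-297],0,1],[[0,80,-297],0,1],[[0,80,-297],0,1],[[0,80,-297],0,1],[[0,80,-297],0,1]]'; python3 -c "
from h import *
print(tool([.5455,.177,.18]))"
```

```text
time_s: 4.75
ee_pos: [0.5401, 0.1219, 0.1808]
eef_rot: [-0.677, 1.569, -2.067]
force: [-0.4, -0.4, -1.3]
grip_width: 0.0238
[  0.7  15.3 -53.2]
```

```bash
python3 -m handwheel '[[[0,15,-53],0.172,1],[[20,15,-53],0.172,1],[[30,15,-53],0.172,1],[[30,15,-53],0.172,1],[[30,15,-53],0.172,1]]'
python3 - <<'E'
from h import *
snap('wrist','w3')
o=get_obs(); T=R.from_euler('xyz',o['eef_rot']).as_matrix(); print(T.round(3),np.arctan2(T[1,1],T[0,1]), tool([.5455,.177,.069]))
p=cv2.imread('pics/w3.png'); cv2.imwrite('pics/c4.png',cv2.resize(p[150:350,180:380],None,fx=3,fy=3,interpolation=cv2.INTER_CUBIC))
E
```

```text
time_s: 5.25
ee_pos: [0.5453, 0.1755, 0.1506]
eef_rot: [-0.679, 1.569, -2.242]
force: [-0.1, 0.2, -0.7]
grip_width: 0.0241
[[-0.     1.     0.008]
 [-0.001  0.008 -1.   ]
 [-1.    -0.     0.001]] 0.007916737094853328 [82.2 -0.  -1.5]
```

View pics/c4.png

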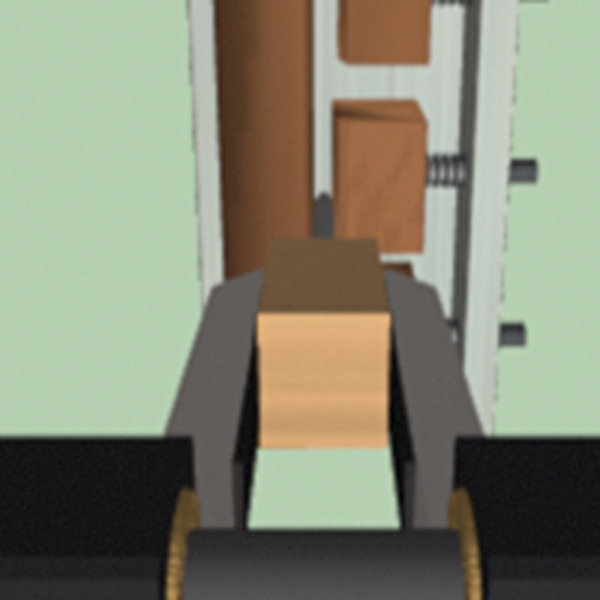

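The blade hangs in line with the middle slot, at (322,215) in the crop, between fence and pad. I descend in small steps, watching the force.

```bash
python3 -m handwheel '[[[20,0,-1.5],0,1],[[40,0,-1.5],0,1],[[45,0,-1.5],0,1],[[50,0,-1.5],0,1],[[53,0,-1.5],0,1]]'; python3 -c "
from h import *
print(tool([.5455,.177,.069]))"
```

```text
time_s: 5.8
ee_pos: [0.546, 0.1768, 0.0988]
eef_rot: [0.664, 1.569, -0.899]
force: [0.1, -0.7, -1.7]
grip_width: 0.0235
[29.8 -0.5 -0.3]
```

```bash
python3 -m handwheel '[[[4,-0.5,0],0,1],[[8,-0.5,0],0,1],[[11,-0.5,0],0,1],[[14,-0.5,0],0,1],[[14,-0.5,0],0,1]]'; python3 -c "
from h import *
print(tool([.5455,.177,.069]))"
```

```text
time_s: 6.3
ee_pos: [0.5453, 0.1767, 0.0844]
eef_rot: [0.129, 1.57, -1.434]
force: [0.4, 0.7, -2.0]
grip_width: 0.0238
[15.4  0.2 -0.3]
```

```bash
python3 -m handwheel '[[[5,0,0],0,1],[[10,0,0],0,1],[[13,0,0],0,1],[[14,0,0],0,1],[[14.5,0,0],0,1]]'; python3 -m handwheel '[[[0,0,0],0,1],[[0,0,0],0,1],[[0.5,0,0],0,1],[[1,0,0],0,1],[[1,0,0],0,1]]'
```

```text
time_s: 6.8
ee_pos: [0.5453, 0.1767, 0.0698]
eef_rot: [0.005, 1.57, -1.558]
force: [-1.0, -0.7, 0.1]
grip_width: 0.0237
time_s: 7.3
ee_pos: [0.5453, 0.1767, 0.0692]
eef_rot: [0.14, 1.57, -1.423]
force: [-3.0, -0.5, 4.6]
grip_width: 0.0234
```

Leaf a went down with no drag and is seated, with contact at z 0.069 as expected. So it is loose, and I take it back to the rack.

```bash
python3 -m handwheel '[[[0,0,0],0,1],[[-10,0,0],0,1],[[-30,0,0],0,1],[[-70,0,0],0,1],[[-110,0,0],0,1]]'; python3 -c "
from h import *
o=get_obs(); T=R.from_euler('xyz',o['eef_rot']).as_matrix(); print(T.round(3)); print(tool([.5183,-.129,.18]))"
```

```text
time_s: 7.8
ee_pos: [0.5452, 0.1767, 0.1808]
eef_rot: [-0.026, 1.569, -1.589]
force: [0.4, 0.2, -1.2]
grip_width: 0.0236
[[-0.     1.     0.008]
 [-0.001  0.008 -1.   ]
 [-1.    -0.     0.001]]
[  1.2 -29.2 305.5]
```

```bash
python3 -m handwheel '[[[0,-29,305],0,1],[[0,-29,305],0,1],[[0,-29,305],0,1],[[0,-29,305],0,1],[[0,-29,305],0,1]]'; python3 -c "
from h import *
print(tool([.5183,-.129,.15]))"
```

```text
time_s: 8.3
ee_pos: [0.5232, -0.0741, 0.1818]
eef_rot: [0.734, 1.569, -0.829]
force: [0.7, -0.2, -1.3]
grip_width: 0.0237
[31.9 -5.3 54.8]
```

```bash
python3 -m handwheel '[[[0,-5,55],-0.173,1],[[0,-5,55],-0.173,1],[[32,-5,55],-0.173,1],[[32,-5,55],-0.173,1],[[32,-5,55],-0.173,1]]'; python3 -c "
from h import *
o=get_obs(); T=R.from_euler('xyz',o['eef_rot']).as_matrix(); print(np.arctan2(T[1,1],T[0,1])); print(tool([.5183,-.129,.069]))"
```

```text
time_s: 8.8
ee_pos: [0.5187, -0.1291, 0.1507]
eef_rot: [0.489, 1.569, -0.901]
force: [0.0, 0.2, -1.1]
grip_width: 0.0238
0.18079816938962806
[81.7 -0.5 -0.3]
```

```bash
python3 -m handwheel '[[[20,-0.5,0],0,1],[[40,-0.5,0],0,1],[[46,-0.5,0],0,1],[[50,-0.5,0],0,1],[[53,-0.5,0],0,1]]'; python3 -m handwheel '[[[5,0,0],0,1],[[12,0,0],0,1],[[19,0,0],0,1],[[26,0,0],0,1],[[28,0,0],0,1]]'; python3 -c "
from h import *
print(tool([.5183,-.129,.069]))"
```

```text
time_s: 9.3
ee_pos: [0.5189, -0.1292, 0.0987]
eef_rot: [0.737, 1.567, -0.652]
force: [-0.3, -0.4, -1.1]
grip_width: 0.0236
time_s: 9.8
ee_pos: [0.5186, -0.1292, 0.0696]
eef_rot: [0.528, 1.569, -0.862]
force: [-0.5, 0.5, -1.5]
grip_width: 0.0238
[ 0.6 -0.3 -0.2]
```

```bash
python3 -m handwheel '[[[0.5,0,0],0,1],[[0.5,0,0],0,-0.4],[[0.5,0,0],0,-0.4],[[0.5,0,0],0,-0.4],[[0.5,0,0],0,-0.4]]';  python3 -m handwheel '[[[0,0,0],0,-0.4],[[-30,0,0],0,-0.4],[[-60,0,0],0,-0.4],[[-60,0,52],0,-0.4],[[-60,0,52],0,-0.4]]'
python3 - <<'E'
from h import *
snap('side','d1')
P,p=world('d1'); Q=P.reshape(-1,3)
q=Q[(abs(Q[:,0]-.518)<.03)&(abs(Q[:,1]+.129)<.025)&(Q[:,2]>.07)&(Q[:,2]<.1)]; print(q[:,2].max(), ((q.max(0)+q.min(0))/2).round(3))
print(tool([.5276,-.1797,.069]))
E
```

```text
time_s: 10.3
ee_pos: [0.5186, -0.1292, 0.0692]
eef_rot: [0.569, 1.568, -0.821]
force: [0.3, 0.5, -0.1]
grip_width: 0.0525
time_s: 10.8
ee_pos: [0.5287, -0.1837, 0.1304]
eef_rot: [0.701, 1.566, -0.691]
force: [0.5, 0.4, -0.4]
grip_width: 0.0657
0.0945001038300537 [ 0.517 -0.131  0.082]
[60.5 -0.1 -2.6]
```

Leaf a is back in place: its top is at z 0.09 and its position is unchanged. Next is leaf b.

```bash
python3 -m handwheel '[[[30,0,-2.5],0,-0.4],[[55,0,-2.5],0,-0.4],[[60.5,0,-2.5],0,-0.4],[[60.5,0,-2.5],0,1],[[60.5,0,-2.5],0,1]]' 40; python3 -m handwheel '[[[0.5,0,0],0,1],[[0.5,0,0],0,1],[[0.5,0,0],0,1],[[0.5,0,0],0,1],[[0.5,0,0],0,1]]';  python3 -m handwheel '[[[0,0,0],0,1],[[-20,0,0],0,1],[[-60,0,0],0,1],[[-100,0,0],0,1],[[-118,0,0],0,1]]'
python3 - <<'E'
from h import *
o=get_obs(); print(o['grip_width'],tool([.5455,.177,.18]))
E
```

```text
time_s: 11.35
ee_pos: [0.5282, -0.1797, 0.0701]
eef_rot: [0.751, 1.566, -0.641]
force: [-0.4, 0.4, -0.5]
grip_width: 0.0532
time_s: 11.85
ee_pos: [0.5283, -0.1797, 0.0699]
eef_rot: [0.76, 1.566, -0.631]
force: [-2.0, 0.8, 3.7]
grip_width: 0.0239
time_s: 12.35
ee_pos: [0.5286, -0.1797, 0.1914]
eef_rot: [0.879, 1.562, -0.513]
force: [0.8, -0.6, -1.0]
grip_width: 0.0238
0.02381877844725158 [  10.    80.1 -348. ]
```

```bash
python3 -m handwheel '[[[5,80,-348],0,1],[[5,80,-348],0,1],[[5,80,-348],0,1],[[5,80,-348],0,1],[[5,80,-348],0,1]]'; python3 -c "
from h import *
print(tool([.546,.177,.15]))"
```

```text
time_s: 12.85
ee_pos: [0.5398, 0.0722, 0.1858]
eef_rot: [0.868, 1.562, -0.524]
force: [1.2, -0.9, -1.5]
grip_width: 0.0237
[  35.4   24.5 -102.2]
```

```bash
python3 -m handwheel '[[[5,25,-102],0.172,1],[[10,25,-102],0.172,1],[[20,25,-102],0.172,1],[[35,25,-102],0.172,1],[[35,25,-102],0.172,1]]'; python3 -c "
from h import *
o=get_obs(); T=R.from_euler('xyz',o['eef_rot']).as_matrix(); print(T.round(3),np.arctan2(T[1,1],T[0,1]),tool([.546,.177,.102]))"
```

```text
time_s: 13.35
ee_pos: [0.5455, 0.1766, 0.1481]
eef_rot: [0.577, 1.564, -0.986]
force: [0.2, 0.3, -1.2]
grip_width: 0.0239
[[ 0.004  1.     0.008]
 [-0.005  0.008 -1.   ]
 [-1.     0.004  0.005]] 0.007844391785002139 [46.1  0.3 -0.6]
```

```bash
python3 -m handwheel '[[[20,0.3,0],0,1],[[36,0.3,0],0,1],[[44,0.3,0],0,1],[[48,0.3,0],0,1],[[50,0.3,0],0,1]]'; python3 -m handwheel '[[[1,0,0],0,1],[[2,0,0],0,1],[[3,0,0],0,1],[[4,0,0],0,1],[[5,0,0],0,1]]'; python3 -c "
from h import *
print(tool([.546,.177,.070]))"
```

```text
time_s: 13.85
ee_pos: [0.5463, 0.1761, 0.0985]
eef_rot: [0.657, 1.564, -0.906]
force: [0.1, 1.1, -0.8]
grip_width: 0.0237
time_s: 14.35
ee_pos: [0.546, 0.1761, 0.0935]
eef_rot: [0.571, 1.564, -0.992]
force: [-3.6, -0.1, 3.2]
grip_width: 0.0239
[23.5 -0.1 -1. ]
```

```bash
python3 -m handwheel '[[[1,0,0],0,1],[[2,0,0],0,1],[[3,0,0],0,1],[[4,0,0],0,1],[[5,0,0],0,1]]'; python3 -m handwheel '[[[1,0,0],0,1],[[2,0,0],0,1],[[3,0,0],0,1],[[4,0,0],0,1],[[5,0,0],0,1]]'
```

```text
time_s: 14.85
ee_pos: [0.5456, 0.1762, 0.0885]
eef_rot: [0.407, 1.565, -1.157]
force: [-6.1, -0.8, 3.9]
grip_width: 0.0236
time_s: 15.35
ee_pos: [0.5454, 0.1762, 0.0834]
eef_rot: [0.291, 1.565, -1.272]
force: [-5.1, 0.4, 2.8]
grip_width: 0.0235
```

```bash
python3 -m handwheel '[[[1,0,0],0,1],[[2,0,0],0,1],[[3,0,0],0,1],[[4,0,0],0,1],[[5,0,0],0,1]]'; python3 -m handwheel '[[[1.5,0,0],0,1],[[3,0,0],0,1],[[4.5,0,0],0,1],[[6,0,0],0,1],[[7,0,0],0,1]]'
```

```text
time_s: 15.85
ee_pos: [0.5454, 0.1761, 0.0783]
eef_rot: [0.272, 1.565, -1.291]
force: [-4.6, 0.9, 2.5]
grip_width: 0.0237
time_s: 16.35
ee_pos: [0.5454, 0.1761, 0.0712]
eef_rot: [0.276, 1.565, -1.287]
force: [-4.5, -0.0, 4.3]
grip_width: 0.0237
```

```bash
python3 -m handwheel '[[[0.4,0,0],0,1],[[0.8,0,0],0,1],[[1.2,0,0],0,1],[[1.5,0,0],0,1],[[1.5,0,0],0,1]]'; python3 -c "
from h import *
print(get_obs()['force'])"
```

```text
time_s: 16.85
ee_pos: [0.5454, 0.1761, 0.0699]
eef_rot: [0.28, 1.565, -1.283]
force: [-5.7, -0.8, 6.0]
grip_width: 0.0236
[-5.72325648 -0.75062606  6.03679195]
```

```bash
python3 -m handwheel '[[[0.4,0,0],0,1],[[0.4,0,0],0,1],[[0.7,0,0],0,1],[[0.7,0,0],0,1],[[0.7,0,0],0,1]]'; python3 -c "
from h import *
print(get_obs()['force'])"
```

```text
time_s: 17.35
ee_pos: [0.5454, 0.1761, 0.0699]
eef_rot: [0.298, 1.565, -1.265]
force: [-7.9, -0.8, 11.4]
grip_width: 0.024
[-7.9230347  -0.79741247 11.3744322 ]
```

Pressing harder moved nothing and the force rose to 11 N, so leaf b is seated. It met about 4–5 N of drag on the way in, so it binds. I let go and check.

```bash
python3 -m handwheel '[[[0,0,0],0,-0.4],[[0,0,0],0,-0.4],[[0,0,0],0,-0.4],[[0,0,0],0,-0.4],[[0,0,0],0,-0.4]]'; python3 -m handwheel '[[[0,0,0],0,-0.4],[[-20,0,0],0,-0.4],[[-60,0,0],0,-0.4],[[-110,0,0],0,-0.4],[[-150,0,0],0,-0.4]]'; python3 -m handwheel '[[[-30,0,-40],0,-0.4],[[-30,0,-90],0,-0.4],[[-30,0,-90],0,-0.4],[[-30,0,-90],0,-0.4],[[-30,0,-90],0,-0.4]]'
python3 - <<'E'
from h import *
w,_=snap('wrist','w5'); s,_=snap('scene','s5'); P,_=world('s5'); Q=P.reshape(-1,3)
q=Q[(abs(Q[:,0]-.545)<.03)&(abs(Q[:,1]-.177)<.03)&(Q[:,2]>.083)&(Q[:,2]<.12)]; print(len(q),np.percentile(q[:,2],[50,90]).round(4),((q.max(0)+q.min(0))/2).round(3))
c=cv2.resize(s[160:300,200:400],(800,560),interpolation=cv2.INTER_CUBIC); cv2.imwrite('pics/c5.png',c); print(get_obs()['force'])
E
```

```text
time_s: 17.85
ee_pos: [0.5455, 0.1761, 0.0698]
eef_rot: [0.323, 1.565, -1.24]
force: [-0.2, 0.6, -0.1]
grip_width: 0.0604
time_s: 18.35
ee_pos: [0.5452, 0.1769, 0.2225]
eef_rot: [0.568, 1.565, -0.995]
force: [0.3, -0.1, -0.2]
grip_width: 0.066
time_s: 18.85
ee_pos: [0.5444, 0.2662, 0.2516]
eef_rot: [0.43, 1.565, -1.134]
force: [1.1, 0.0, -0.2]
grip_width: 0.0657
81 [0.0936 0.0978] [0.545 0.176 0.091]
[-0.6248008  -0.19200118 -0.19862427]
```

View pics/c5.png

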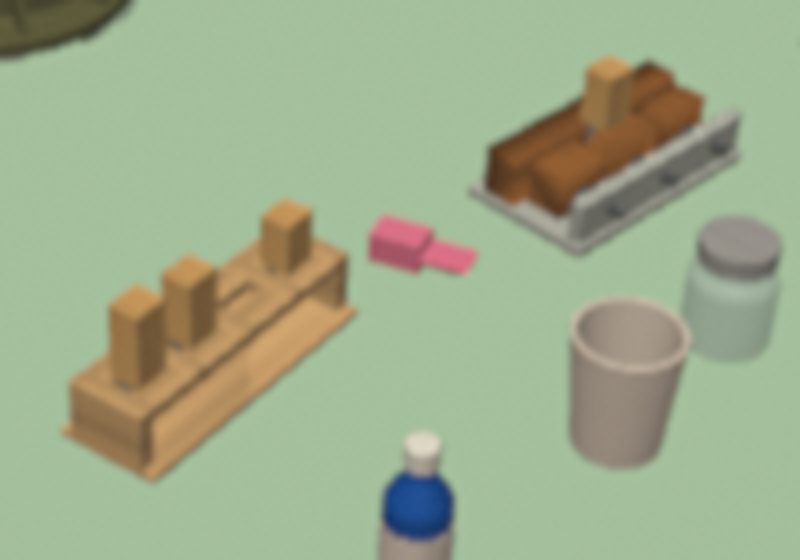

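View pics/w5.png

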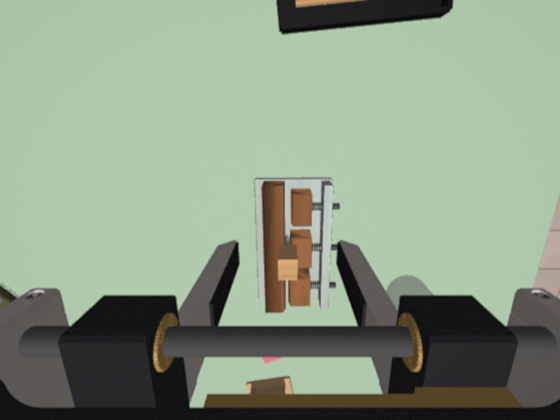

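The pictures show leaf b standing upright in the middle slot, at (608,95) in the crop. Leaves a, c and d are in their places with place b empty, and the bystanders are untouched. I hand in.

```bash
python3 -c "
from station import *
print(hand_in())"
```

```text
the job is handed in; nothing more can be done
None
```

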